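Pack the games trays into the bar corner

ROBOT

A 7-joint arm with a two-finger parallel gripper is mounted at the origin on the work surface. World frame = base frame: x ahead of the robot, y to its left, z up, the work surface at z = 0. Lengths are in mm, angles in rad, forces in N, time in s.
With the tool pointing down it reaches from about 350 to 900 mm from the base axis. Payload 7.2 kg.
Tool frame: the origin (TCP) lies on the centre line of the jaws, within the pads' length; the fingertips stand 17 mm ahead of it and the grasp point (between the pads) lies 2 mm behind it; z points along the fingers, x is the direction in which the jaws open and shut, and the axes are right-handed (so a half turn about z gives the same grasp; the last joint's range is limited). The gripper opens to 88 mm and grips with 3 to 60 N. Pads are 20 mm wide; open, the fingers measure 115 mm over their backs; the gripper's body (75 mm by 178 mm) begins 61 mm behind the grasp point.
Start: joints at [1.149, 0.411, -0.013, 1.596, 0.006, 1.134, -0.082], TCP at [216.529, -586.297, 239.653] pointing down, gripper open.
Joint ranges: [-2.95, 2.95], [-0.29, 1.99], [-1.47, 1.44], [0.14, 2.54], [-1.03, 4.17], [0.13, 1.85], [-2.86, 2.86]. Speed limits (rad/s): [2.39, 2.39, 3.01, 3.01, 3.14, 3.14, 3.14].

INTERFACE

Orientations are given as a rotation vector (axis times angle).
In Python, from bench import bot gives the robot as it stands.
- The arm moves only by the tool servo_tool, never from a script. Its argument "steps" is a list of rows, each a list of 5 numbers: the shift along the tool's x, y, z in m, then the turn about the tool's z in rad, then the opening in per cent of the stroke, from 0 (shut) to 100 (fully open). A call has 1 to 20 rows; each row is the pose to reach, as a shift and turn from the pose commanded when the call began, along the tool's axes at that moment; what a row does not reach only later rows make up. A row lasts 1/8 s, in which the tool goes at most 62.5 mm and 10.7 degrees, less where a joint would pass 70% of its speed; a pose out of reach is approached as far as the arm can. A call with a gripper value outside its range is refused whole. The fingers move at their own pace and stop on an object; "squeeze" is the grip in N (left out, the last holds). Time passes only in rows, so rows that repeat a pose let the fingers close. It gives the time, the measured TCP pose, the force and the opening at its end, in the units of the state.
- bot.observe(): the state, without advancing time (a new reading comes with each control period).
- bot.camera(name): name is "scene" or "top" or "wrist"; returns a dict with "pixels" (480x640x3 uint8, red, green, blue), "range_z" (480x640 float32, mm along the optical axis (not along the pixel's ray), 0 where there is no reading), "K" (3x3 intrinsics, pixels), "k1" (the pictures are not rectified: a ray, as slopes to the right and down, at radius r is drawn at 1 + k1 r^2 times it, then the intrinsics apply), "rvec" (rotation vector, rad) and "tvec" (3), from world to camera coordinates, as OpenCV has them; the wrist camera has in their place "tool_from_camera" (4x4, takes a point from camera to tool coordinates, whose origin is the TCP and whose axes are the tool frame's). Camera axes: x right, y down, z forward; pixel columns grow to the right and rows downward; lengths in mm; the calibration is good to about 2 mm. A picture is of the moment at which its call begins: read the wrist's pose just before it.
- bot.close_job(): hands the job in, once; it reports no verdict.
The state is a dict: "clock": time; "joint_pos": joint angles; "dq": joint speeds; "joint_efforts": joint torques, N m; "ee_pos": TCP position; "ee_rot": TCP orientation; "contact_force": force on the tool from outside, world axes, zero at the start; "moment": the same for the moment, N m; "width": finger opening in mm.
Only numpy, scipy, OpenCV 4.12 (cv2) and the standard library are available. Lean on these libraries where they do the work, as an engineer would, in place of code of your own. Each camera call takes 0.05 s, during which the arm holds its last target. There are 200 camera calls.

TASK

Clear up the games on the bar: first push the lower tray (the one with corner posts) square and flush into the corner of the gallery rails, then lay every domino box flat on its floor. After that lower the upper tray onto it so that all four lugs drop fully into the sockets, and last lay the card case flat in either half of the upper tray; the lower tray must stay flush in the corner, and the tumbler, chalk and bell must be left alone.

Things in the scene. Friction and masses are not known exactly. Their poses are not given: they have to be found in the camera images.
- gallery: fixed L of two wooden rails, 18 mm thick, 40 mm high. Origin: inner corner, at counter level. +x points out through the far rail (inner face in the plane x = 0, from y = 0 to -200 mm), +y out through the left rail (inner face y = 0, from x = 0 to -340 mm); the corner to fill is x < 0, y < 0
- lower_tray: loose open plywood tray, 280 (x) by 140 mm (y), about 0.6 kg. Origin: centre of underside. Floor 6 mm thick, walls 6 mm thick and 24 mm high; in each corner, flush with the outside, a square post 24 x 24 mm, 56 mm high, with a socket in its top. Starts roughly square to the gallery, a few cm from both rails, long side along the left rail
- lower_far_left (a point): outer bottom corner of the lower tray at its +x +y: belongs in the gallery's inner corner
- lower_far_right (a point): outer bottom corner of the lower tray at its +x -y: belongs against the far rail
- lower_near_left (a point): outer bottom corner of the lower tray at its -x +y: belongs against the left rail
- upper_tray: loose open plywood tray, 280 (x) by 140 mm (y), about 0.5 kg, the same after a half turn. Origin: centre of its floor's underside. Floor 6 mm thick, walls 6 mm thick, 26 mm high. A handle board across its middle parts it into two cells, 127 (x) by 128 mm (y). It starts standing on its four lugs, origin 10 mm up; seated, its origin is 56 mm above the lower tray's
- handle_top (a point): top middle of the upper tray's handle board, 62 mm above the tray's origin. The board is 14 mm thick (tray x), runs the whole width along the tray's y, and is gripped from above
- lug (a point): tip of the upper tray's lug at its +x +y. Lugs are round, 10 mm in diameter, tapered at the tip, and reach 10 mm below the tray's origin at x = +-128, y = +-58 mm
- socket (a point): mouth centre of the lower tray's socket at its +x +y. Sockets are square, 14 x 14 mm, 12 mm deep, in the post tops (56 mm up) at x = +-128, y = +-58 mm
- card_case: flat black plastic card case, 74 (x) x 50 (y) x 20 (z) mm, about 90 g, lying on the counter. Origin: its centre
- tumbler: bystander: amber glass tumbler, 76 mm across, 85 mm high, standing upright beyond the work. Origin: centre of its underside
- chalk: bystander: 22 mm cue chalk. Origin: centre of its underside
- bell: bystander: brass counter bell, 84 mm across, 50 mm high. Origin: centre of its underside
- domino_box1: wooden slide-lid domino box, 110 (x, long) x 36 (y) x 30 (z) mm, about 0.15 kg, lying on the counter; two to four of these boxes are present. Origin: its centre
- domino_box2: wooden slide-lid domino box, 110 (x, long) x 36 (y) x 30 (z) mm, about 0.15 kg, lying on the counter; two to four of these boxes are present. Origin: its centre
- domino_box3: wooden slide-lid domino box, 110 (x, long) x 36 (y) x 30 (z) mm, about 0.15 kg, lying on the counter; two to four of these boxes are present. Origin: its centre
- domino_box4: wooden slide-lid domino box, 110 (x, long) x 36 (y) x 30 (z) mm, about 0.15 kg, lying on the counter; two to four of these boxes are present. Origin: its centre
There are look-alikes about, which are no part of the job. What is shaped like the domino_box2 but green, pink or red is not meant.

How it is judged (in metres and radians):
On the way, in this order (a step that is already met when the one before it is completed fails the run):
1. the lower tray is square and flush in the gallery corner (x of lower_far_left in the frame of gallery between -0.005 and 0.004 m and x of lower_far_right in the frame of gallery between -0.005 and 0.004 m and y of lower_far_left in the frame of gallery between -0.005 and 0.004 m and y of lower_near_left in the frame of gallery between -0.005 and 0.004 m and height (world z) of lower_tray below 0.004 m), for 0.2 s.
2. every domino box lies flat in the lower tray, let go (x of domino_box1 in the frame of lower_tray between -0.125 and 0.125 m and y of domino_box1 in the frame of lower_tray between -0.06 and 0.06 m and z of domino_box1 in the frame of lower_tray between 0.014 and 0.028 m and angle between domino_box1's own x axis and vertical between 1.45 and 1.69 rad and x of domino_box2 in the frame of lower_tray between -0.125 and 0.125 m and y of domino_box2 in the frame of lower_tray between -0.06 and 0.06 m and z of domino_box2 in the frame of lower_tray between 0.014 and 0.028 m and angle between domino_box2's own x axis and vertical between 1.45 and 1.69 rad and x of domino_box3 in the frame of lower_tray between -0.125 and 0.125 m and y of domino_box3 in the frame of lower_tray between -0.06 and 0.06 m and z of domino_box3 in the frame of lower_tray between 0.014 and 0.028 m and angle between domino_box3's own x axis and vertical between 1.45 and 1.69 rad and x of domino_box4 in the frame of lower_tray between -0.125 and 0.125 m and y of domino_box4 in the frame of lower_tray between -0.06 and 0.06 m and z of domino_box4 in the frame of lower_tray between 0.014 and 0.028 m and angle between domino_box4's own x axis and vertical between 1.45 and 1.69 rad and contact force between the fingers and domino_box1 below 0.3 N and contact force between the fingers and domino_box2 below 0.3 N and contact force between the fingers and domino_box3 below 0.3 N and contact force between the fingers and domino_box4 below 0.3 N), for 0.2 s.
3. the upper tray is seated on the lower one, all lugs in their sockets, let go (horizontal distance between upper_tray and lower_tray below 0.005 m and z of upper_tray in the frame of lower_tray between 0.053 and 0.0585 m and angle between the z axis of upper_tray and the z axis of lower_tray, either way round below 0.03 rad and angle between the x axis of upper_tray and the x axis of lower_tray, either way round below 0.05 rad and contact force between the fingers and upper_tray below 0.3 N), for 0.2 s.
4. the card case lies flat in the upper tray, let go (x of card_case in the frame of upper_tray between -0.125 and 0.125 m and y of card_case in the frame of upper_tray between -0.06 and 0.06 m and z of card_case in the frame of upper_tray between 0.012 and 0.021 m and angle between the z axis of card_case and the z axis of upper_tray, either way round below 0.15 rad and contact force between the fingers and card_case below 0.3 N), for 0.2 s.
At the end, for the whole second after the job is handed in: Lower tray within 5 mm of both rails at its three listed corners; every domino box flat on its floor, either side up; upper tray level on it, lugs home (5 mm sideways, origin 53 to 58.5 mm above the lower's); card case flat on the upper tray's floor; all at rest (all of step 1 and x of domino_box1 in the frame of lower_tray between -0.125 and 0.125 m and y of domino_box1 in the frame of lower_tray between -0.06 and 0.06 m and z of domino_box1 in the frame of lower_tray between 0.014 and 0.028 m and angle between domino_box1's own x axis and vertical between 1.45 and 1.69 rad and x of domino_box2 in the frame of lower_tray between -0.125 and 0.125 m and y of domino_box2 in the frame of lower_tray between -0.06 and 0.06 m and z of domino_box2 in the frame of lower_tray between 0.014 and 0.028 m and angle between domino_box2's own x axis and vertical between 1.45 and 1.69 rad and x of domino_box3 in the frame of lower_tray between -0.125 and 0.125 m and y of domino_box3 in the frame of lower_tray between -0.06 and 0.06 m and z of domino_box3 in the frame of lower_tray between 0.014 and 0.028 m and angle between domino_box3's own x axis and vertical between 1.45 and 1.69 rad and x of domino_box4 in the frame of lower_tray between -0.125 and 0.125 m and y of domino_box4 in the frame of lower_tray between -0.06 and 0.06 m and z of domino_box4 in the frame of lower_tray between 0.014 and 0.028 m and angle between domino_box4's own x axis and vertical between 1.45 and 1.69 rad and horizontal distance between upper_tray and lower_tray below 0.005 m and z of upper_tray in the frame of lower_tray between 0.053 and 0.0585 m and angle between the z axis of upper_tray and the z axis of lower_tray, either way round below 0.03 rad and angle between the x axis of upper_tray and the x axis of lower_tray, either way round below 0.05 rad and x of card_case in the frame of upper_tray between -0.125 and 0.125 m and y of card_case in the frame of upper_tray between -0.06 and 0.06 m and z of card_case in the frame of upper_tray between 0.012 and 0.021 m and angle between the z axis of card_case and the z axis of upper_tray, either way round below 0.15 rad and linear speed of each of domino_box1, domino_box2, domino_box3, domino_box4, lower_tray, upper_tray, card_case below 0.02 m/s); the robot touches nothing.
It fails at once if the tumbler is disturbed (moved more than 3 cm) (distance of tumbler from where it was at the start of the episode above 0.03 m).
It fails at once if the chalk is disturbed (moved more than 3 cm) (distance of chalk from where it was at the start of the episode above 0.03 m).
It fails at once if the bell is disturbed (moved more than 3 cm) (distance of bell from where it was at the start of the episode above 0.03 m).
Of domino_box1, domino_box2, domino_box3, domino_box4 only 2 to 4 are there at a start; the rules pass over those that are not, and their reading is None.
At some moment in a run one of domino_box1, domino_box2, domino_box3, domino_box4, card_case, upper_tray may be knocked a few centimetres aside while the robot is not near it.
Once in a run the grip may slacken for a moment while it holds something.
It also fails if it takes over 210 s, if anything falls off the work surface, if the arm or the gripper's body presses on something with over 40 N, if the wrist force passes 120 N, or if a joint passes its speed limit or range.

## Working session

There is one attempt and no reset: what is moved stays moved. The work goes in short steps, Python scripts to look and compute and a tool call to move; the robot and the scene stay as the last step left them, time stands still between calls to the robot, and variables do not carry over. Pictures are saved under pics/ and viewed, about 12 in all and at most 16, crops included, and the job is handed in when it is done.

Besides the shell and the picture viewer there is one more tool, called after ">>>" by a JSON object that holds its "api" and its "payload". servo_tool: Moves the arm, as the interface text tells. Its arguments: {"type":"object","properties":{"steps":{"type":"array","items":{"type":"array","items":{"type":"number"}}},"squeeze":{"type":"number"}},"required":["steps"]}

```bash
ls; mkdir -p pics; cat > h.py <<'E'
import numpy as np,cv2
from bench import bot
from scipy.spatial.transform import Rotation as R
def cam(n):
    o=bot.observe(); c=bot.camera(n); c['o']=o
    if n=='wrist':
        T=np.eye(4);T[:3,:3]=R.from_rotvec(o['ee_rot']).as_matrix();T[:3,3]=o['ee_pos']
        c['W']=T@np.array(c['tool_from_camera'])
    else:
        M=np.eye(4);M[:3,:3]=R.from_rotvec(c['rvec']).as_matrix();M[:3,3]=c['tvec'];c['W']=np.linalg.inv(M)
    return c
def rays(c,uv):
    K=np.array(c['K']);k=c['k1'];uv=np.atleast_2d(np.array(uv,float))
    d=np.array([k,0,0,0,0.])
    p=cv2.undistortPoints(uv.reshape(-1,1,2),K,d).reshape(-1,2)
    return np.c_[p,np.ones(len(p))]
def cloud(c):
    h,w=c['range_z'].shape
    u,v=np.meshgrid(np.arange(w),np.arange(h))
    r=rays(c,np.c_[u.ravel(),v.ravel()])*c['range_z'].reshape(-1,1)
    return (r@c['W'][:3,:3].T+c['W'][:3,3]).reshape(h,w,3)
def topmap(c,x0,x1,y0,y1,s=1.0):
    """orthographic: rows = x descending, cols = y descending, s px/mm; returns rgb,height"""
    P=cloud(c).reshape(-1,3);px=c['pixels'].reshape(-1,3);ok=c['range_z'].ravel()>0
    H=int((x1-x0)*s);W=int((y1-y0)*s)
    r=((x1-P[:,0])*s).astype(int);q=((y1-P[:,1])*s).astype(int)
    ok&=(r>=0)&(r<H)&(q>=0)&(q<W)
    i=np.where(ok)[0];i=i[np.argsort(P[i,2])]
    im=np.zeros((H,W,3),np.uint8);z=np.full((H,W),np.nan)
    im[r[i],q[i]]=px[i];z[r[i],q[i]]=P[i,2]
    return im,z
def save(n,im): cv2.imwrite(n,im[:,:,::-1])
def st():
    o=bot.observe();print(round(o['clock'],2),np.round(o['ee_pos'],1),np.round(o['ee_rot'],3),'F',np.round(o['contact_force'],1),'w',round(o['width'],1))
E
python3 - <<'E'
from h import *
st()
for n in('top','scene'):
    c=cam(n);save(f'pics/{n}.png',c['pixels']);print(c['K'],c['k1'],c['W'].round(2));np.savez(f'{n}.npz',**{k:c[k] for k in('pixels','range_z','K','k1','W')})
    P=cloud(c);ok=c['range_z']>0;print(P[ok].min(0),P[ok].max(0))
E
```

```text
pics
0.0 [ 216.3 -585.9  238.8] [-2.577e+00  1.795e+00  2.000e-03] F [-0.5 -0.7  0.1] w 87.8
[[448.30441813   0.         322.61790506]
 [  0.         448.30441813 246.5462731 ]
 [  0.           0.           1.        ]] -0.08509190781454487 [[-1.0000e-02 -1.0000e+00  9.0000e-02  5.2031e+02]
 [-1.0000e+00  1.0000e-02  0.0000e+00  7.5410e+01]
 [-0.0000e+00 -9.0000e-02 -1.0000e+00  1.0902e+03]
 [ 0.0000e+00  0.0000e+00  0.0000e+00  1.0000e+00]]
[ -305.06185941 -1419.79634447  -775.12194536] [1773.78514723 1584.35260191  253.32578964]
[[438.3472886    0.         320.89908065]
 [  0.         438.3472886  242.45094379]
 [  0.           0.           1.        ]] 0.025221451934413434 [[ 3.90000e-01  5.20000e-01 -7.60000e-01  1.47887e+03]
 [ 9.20000e-01 -2.10000e-01  3.30000e-01 -2.87810e+02]
 [ 2.00000e-02 -8.30000e-01 -5.60000e-01  7.22150e+02]
 [ 0.00000e+00  0.00000e+00  0.00000e+00  1.00000e+00]]
[-2498.48892553 -1319.23226355  -771.25991487] [1168.6685032  2238.57540662  605.91232835]
```

View pics/top.png

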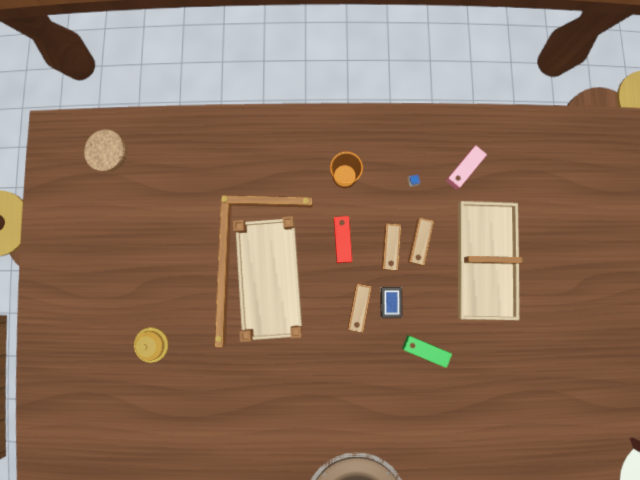

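View pics/scene.png

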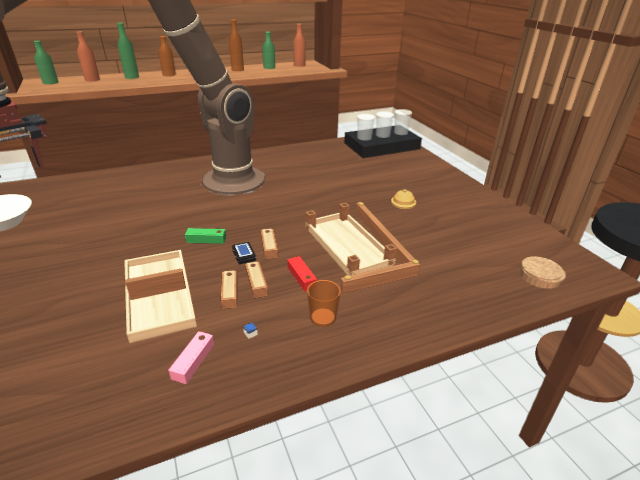

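The top view shows plain wooden boxes at (392,247), (422,242) and (360,308). The look-alikes are red (343,239), pink (467,167) and green (428,352). The card case is at (391,302), the lower tray around (268,280), the upper tray around (490,261), the rail corner near (228,203), the tumbler at (346,168), the chalk at (414,181) and the bell at (150,345).

```bash
cat >> h.py <<'E'
def at(c,uv,z):
    r=rays(c,uv)@c['W'][:3,:3].T;t=c['W'][:3,3];return t+r*((z-t[2])/r[:,2])[:,None]
E
python3 - <<'E'
from h import *
c=dict(np.load('top.npz'))
P=cloud(c)
print('table z',np.median(P[380:400,380:560,2]))
def rect(name,u0,u1,v0,v1,zlo,zhi,sub=None):
    Q=P[v0:v1,u0:u1].reshape(-1,3);m=(Q[:,2]>zlo)&(Q[:,2]<zhi);Q=Q[m]
    (cx,cy),(w,h),a=cv2.minAreaRect(Q[:,:2].astype(np.float32))
    print(name,len(Q),'c',round(cx),round(cy),'size',round(w),round(h),'ang',round(a,1),'z',Q[:,2].min().round(),np.median(Q[:,2]).round())
rect('b392',380,406,215,275,20,60)
rect('b422',408,438,212,270,20,60)
rect('b360',345,375,280,337,20,60)
rect('card',378,406,284,322,12,60)
rect('upper',455,526,195,325,22,120)
rect('handle',455,530,195,325,55,120)
rect('lower',233,305,213,345,15,80)
rect('posts',233,305,213,345,45,80)
for n,(u0,u1,v0,v1) in dict(p1=(230,249,217,234),p2=(280,298,214,231),p3=(237,255,327,344),p4=(287,303,323,340)).items(): rect(n,u0,u1,v0,v1,48,80)
rect('red',330,356,210,268,20,60)
rect('green',400,456,332,370,20,60)
rect('tumbler',328,366,150,190,20,120);rect('chalk',406,424,172,190,10,60);rect('bell',130,172,325,365,10,90)
rect('leftrail',212,230,210,350,30,60)
rect('farrail',235,316,192,208,30,60)
# enlarged orthographic
M=topmap(c,380,820,-350,380,1.0)[0]
s=cv2.resize(c['pixels'][185:375,205:530],None,fx=2.4,fy=2.4,interpolation=cv2.INTER_CUBIC);save('pics/crop.png',s)
E
```

```text
table z -0.3703424557144217
b392 708 c 613 -89 size 37 110 ang 84.6 z 20.0 30.0
b422 720 c 626 -161 size 37 111 ang 76.0 z 20.0 30.0
b360 729 c 468 -10 size 36 111 ang 78.5 z 21.0 30.0
card 652 c 481 -88 size 51 71 ang 89.7 z 13.0 20.0
upper 1774 c 579 -322 size 143 281 ang 88.1 z 22.0 35.0
handle 360 c 578 -323 size 131 14 ang 88.0 z 55.0 71.0
lower 1353 c 539 207 size 282 141 ang 3.9 z 15.0 25.0
posts 380 c 539 207 size 281 140 ang 3.9 z 45.0 55.0
p1 86 c 663 273 size 23 24 ang 89.8 z 49.0 55.0
p2 75 c 671 157 size 24 24 ang 4.8 z 49.0 56.0
p3 81 c 408 254 size 25 21 ang 89.3 z 48.0 56.0
p4 86 c 415 140 size 23 23 ang 89.3 z 49.0 55.0
red 694 c 632 28 size 110 36 ang 3.4 z 21.0 30.0
green 735 c 364 -170 size 111 37 ang 65.9 z 21.0 30.0
tumbler 579 c 792 21 size 75 75 ang 58.1 z 20.0 66.0
chalk 98 c 779 -150 size 24 23 ang 8.7 z 11.0 21.0
bell 816 c 379 492 size 80 78 ang 19.1 z 10.0 34.0
leftrail 1111 c 542 314 size 20 322 ang 88.0 z 30.0 40.0
farrail 615 c 725 193 size 182 19 ang 88.3 z 30.0 39.0
```

View pics/crop.png

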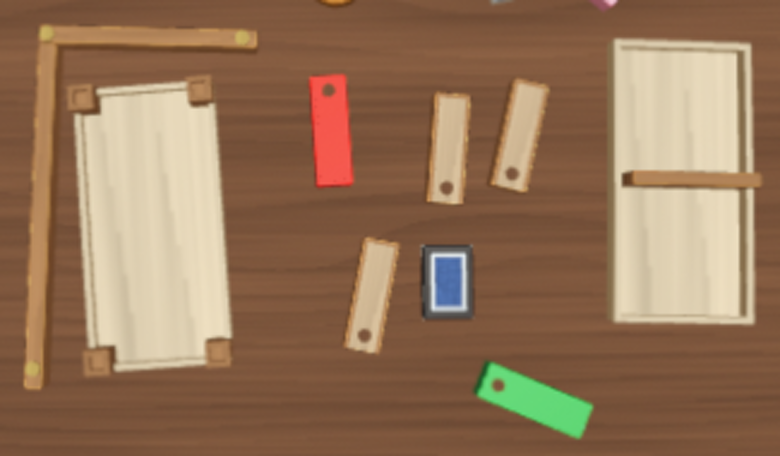

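Segmented sizes match the spec: boxes 110x36, trays 280x140, case ~74x50. There are three true boxes. Now I'll fit the gallery frame and write a move helper.

```bash
cat >> h.py <<'E'
def yaw(o=None):
    o=o or bot.observe();m=R.from_rotvec(o['ee_rot']).as_matrix();return np.degrees(np.arctan2(m[1,0],m[0,0])),m
def go(x,y,z,yw=None):
    "print tool-frame shift (m) and turn (rad) from measured pose; yaw modulo 180 nearest unless given"
    o=bot.observe();a,m=yaw(o)
    d=m.T@(np.array([x,y,z])-o['ee_pos'])/1000
    t=0
    if yw is not None: t=-np.radians((yw-a+90)%180-90)
    print('now yaw %.1f q7 %.2f'%(a,o['joint_pos'][6]),'-> shift',np.round(d,4),'turn',round(t,3),'rows: lin',round(np.linalg.norm(d)/.0625,1),'rot',round(abs(t)/.187,1))
E
python3 - <<'E'
from h import *
c=dict(np.load('top.npz'));P=cloud(c)
def line(u0,u1,v0,v1,zlo,zhi):
    Q=P[v0:v1,u0:u1].reshape(-1,3);Q=Q[(Q[:,2]>zlo)&(Q[:,2]<zhi)][:,:2].astype(np.float32)
    vx,vy,x,y=cv2.fitLine(Q,cv2.DIST_HUBER,0,.01,.01).ravel();return np.array([vx,vy]),np.array([x,y])
d1,p1=line(212,230,212,338,37,42); d2,p2=line(235,305,192,208,37,42)
if d1[0]<0:d1=-d1
if d2[1]<0:d2=-d2
a1=np.degrees(np.arctan2(d1[1],d1[0]));a2=np.degrees(np.arctan2(d2[1],d2[0]))-90
print(a1,a2,p1,p2)
a=np.radians((a1*2+a2)/3);ex=np.array([np.cos(a),np.sin(a)]);ey=np.array([-ex[1],ex[0]])
# corner: ey.(c-p1)=-9 ; ex.(c-p2)=-9
C=ex*(ex@p2-9)+ey*(ey@p1-9)
print('corner',C,'yaw',np.degrees(a))
d,_=np.array([255.5,17.5]),0
for n,p in dict(p1=(663,273),p2=(671,157),p3=(408,254),p4=(415,140),ctr=(539,207)).items():
    q=np.array(p)-C;print(n,'gal',np.round([q@ex,q@ey],1))
print('goal tray centre',C-140*ex-70*ey)
go(540,90,120,np.degrees(a))
E
```

```text
-1.9769926 -2.3020935 [552.4441  313.67453] [725.24475 200.96422]
corner [719.7931  298.57498] yaw -2.0853596
p1 gal [-55.8 -27.6]
p2 gal [ -43.6 -143.3]
p3 gal [-310.   -55.9]
p4 gal [-298.8 -169.6]
ctr gal [-177.3  -98.1]
goal tray centre [577.3386 233.7157]
now yaw -69.7 q7 -0.08 -> shift [-0.5217 -0.5378  0.1196] turn -1.181 rows: lin 12.1 rot 6.3
```

>>> {"api": "servo_tool", "payload": {"steps": [[-0.05,-0.05,0,-0.18,0],[-0.1,-0.1,0,-0.36,0],[-0.15,-0.145,0.02,-0.54,0],[-0.2,-0.195,0.04,-0.72,0],[-0.25,-0.245,0.06,-0.9,0],[-0.3,-0.29,0.08,-1.08,0],[-0.35,-0.34,0.1,-1.181,0],[-0.4,-0.39,0.119,-1.181,0],[-0.45,-0.44,0.119,-1.181,0],[-0.5,-0.49,0.119,-1.181,0],[-0.523,-0.509,0.119,-1.181,0],[-0.523,-0.509,0.119,-1.181,0],[-0.523,-0.509,0.119,-1.181,0]]}}

```text
clock: 1.72
ee_pos: [513.3, 86.0, 120.3]
ee_rot: [-3.138, 0.045, -0.0]
contact_force: [-0.6, -1.2, -0.3]
width: 0.6
```

```bash
python3 -c "
from h import *
st();go(511.7,81,25,-2.1)"
```

```text
1.73 [513.3  86.  120.3] [-3.138  0.045 -0.   ] F [-0.6 -1.2 -0.3] w 0.6
now yaw -1.7 q7 -0.55 -> shift [-0.0015  0.0054  0.0953] turn 0.008 rows: lin 1.5 rot 0.0
```

>>> {"api": "servo_tool", "payload": {"steps": [[0,0,0.05,0,0],[0,0,0.095,0,0],[0,0,0.095,0.008,0],[0,-0.015,0.095,0.008,0],[0,-0.03,0.095,0.008,0],[0,-0.036,0.095,0.008,0],[0,-0.041,0.095,0.008,0],[0,-0.046,0.095,0.008,0],[0,-0.051,0.095,0.008,0],[0,-0.056,0.095,0.008,0],[0,-0.06,0.095,0.008,0],[0,-0.064,0.095,0.008,0],[0,-0.067,0.095,0.008,0],[0,-0.069,0.095,0.008,0],[0,-0.069,0.095,0.008,0]]}}

```text
clock: 3.6
ee_pos: [515.1, 146.2, 25.9]
ee_rot: [3.136, -0.073, -0.002]
contact_force: [-1.9, -9.6, 9.1]
width: 0.4
```

```bash
cat >> h.py <<'E'
C=np.array([719.8,298.6]);GA=np.radians(-2.085);ex=np.array([np.cos(GA),np.sin(GA)]);ey=np.array([-ex[1],ex[0]])
def g2w(x,y): return C+x*ex+y*ey
def w2g(p): p=np.asarray(p)[:2]-C; return np.array([p@ex,p@ey])
def rect(c,P,name,u0,u1,v0,v1,zlo,zhi):
    Q=P[v0:v1,u0:u1].reshape(-1,3);Q=Q[(Q[:,2]>zlo)&(Q[:,2]<zhi)]
    if len(Q)<20: print(name,'none');return
    r=cv2.minAreaRect(Q[:,:2].astype(np.float32));b=cv2.boxPoints(r);b=b
    print(name,len(Q),'c',np.round(r[0],1),'gal',w2g(r[0]).round(1),'size',np.round(r[1]),'ang %.1f'%r[2],'zmed %.0f'%np.median(Q[:,2]));return r
E
python3 -c "
from h import *
st();print(w2g(bot.observe()['ee_pos']))
c=cam('top');P=cloud(c);r=rect(c,P,'posts',229,305,204,345,46,60)
for b in cv2.boxPoints(r): print(w2g(b).round(1))
rect(c,P,'rail',212,229,212,338,37,42)"
```

```text
3.6 [515.1 146.2  25.9] [ 3.136e+00 -7.300e-02 -2.000e-03] F [-1.9 -9.6  9.1] w 0.4
[-199.00612134 -159.76128809]
posts 214 c [542.9 227.4] gal [-174.2  -77.6] size [280. 133.] ang 0.8 zmed 55
[-317.6  -18.2]
[-310.8 -151.4]
[ -30.8 -137.1]
[-37.6  -3.8]
rail 719 c [549.5 313.8] gal [-170.8    9. ] size [ 19. 295.] ang 88.0 zmed 40
```

>>> {"api": "servo_tool", "payload": {"steps": [[0,-0.003,0,0,0],[0,-0.005,0,0,0],[0,-0.007,0,0,0],[0,-0.009,0,0,0],[0,-0.01,0,0,0],[0,-0.01,0,0,0],[0,-0.01,0,0,0]]}}

```text
clock: 4.53
ee_pos: [514.1, 154.6, 25.4]
ee_rot: [3.133, -0.073, -0.006]
contact_force: [-5.2, -12.4, 10.1]
width: 0.6
```

```bash
python3 -c "
from h import *
st();print(w2g(bot.observe()['ee_pos']))
c=cam('top');P=cloud(c);r=rect(c,P,'posts',229,305,204,345,46,60)
for b in cv2.boxPoints(r): print(w2g(b).round(1))"
```

```text
4.53 [514.1 154.6  25.4] [ 3.133 -0.073 -0.006] F [ -5.2 -12.4  10.1] w 0.6
[-200.33728705 -151.36286847]
posts 183 c [546.2 228.1] gal [-171.   -76.8] size [278. 133.] ang 0.5 zmed 55
[-312.9  -16.5]
[-306.9 -149.5]
[ -29.  -137.1]
[-35.  -4.]
```

>>> {"api": "servo_tool", "payload": {"steps": [[0,-0.002,0,0,0],[0,-0.004,0,0,0],[0,-0.004,0,0,0],[0,0.02,0,0,0],[0,0.05,0,0,0],[0,0.05,-0.095,0,0],[-0.06,0.05,-0.095,0,0],[-0.12,0.05,-0.095,0,0],[-0.16,0.03,-0.095,0,0],[-0.16,-0.02,-0.095,0,0],[-0.16,-0.07,-0.095,0,0],[-0.16,-0.08,-0.095,0,0],[-0.16,-0.08,-0.095,0,0]]}}

```text
clock: 6.2
ee_pos: [359.0, 246.5, 120.4]
ee_rot: [3.14, -0.067, -0.001]
contact_force: [-0.2, 0.5, -0.8]
width: 0.5
```

```bash
python3 -c "
from h import *
st();print(w2g(bot.observe()['ee_pos']))
c=cam('top');save('pics/t2.png',c['pixels']);P=cloud(c);r=rect(c,P,'posts',229,305,204,345,46,60)
for b in cv2.boxPoints(r): print(w2g(b).round(1))
go(*g2w(-345,-72),25,-2.1)"
```

```text
6.2 [359.  246.5 120.4] [ 3.14e+00 -6.70e-02 -1.00e-03] F [-0.2  0.5 -0.8] w 0.5
[-358.62163081  -65.17794859]
posts 235 c [544.2 233.3] gal [-173.2  -71.6] size [134. 282.] ang 88.1 zmed 55
[-313.7 -139.1]
[ -32.1 -138. ]
[-32.6  -4.2]
[-314.2   -5.3]
now yaw -2.5 q7 -1.02 -> shift [0.0136 0.0056 0.0953] turn -0.008 rows: lin 1.5 rot 0.0
```

View pics/t2.png

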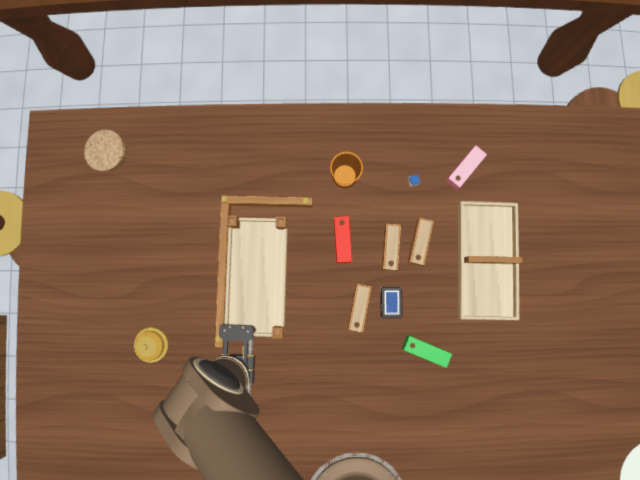

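The tray is now along the left rail, and the posts fit squarely. Next I push it in +x.

>>> {"api": "servo_tool", "payload": {"steps": [[0,0.005,0.05,0,0],[0,0.005,0.095,0,0],[0,0.005,0.095,0,0],[0.015,0.005,0.095,0,0],[0.025,0.005,0.095,0,0],[0.03,0.005,0.095,0,0],[0.035,0.005,0.095,0,0],[0.04,0.005,0.095,0,0],[0.045,0.005,0.095,0,0],[0.05,0.005,0.095,0,0],[0.055,0.005,0.095,0,0],[0.06,0.005,0.095,0,0],[0.064,0.005,0.095,0,0],[0.067,0.005,0.095,0,0],[0.067,0.005,0.095,0,0]]}}

```text
clock: 8.12
ee_pos: [424.6, 238.8, 25.6]
ee_rot: [3.14, -0.067, -0.004]
contact_force: [-5.5, 0.7, 3.8]
width: 0.4
```

```bash
python3 -c "
from h import *
st();print(w2g(bot.observe()['ee_pos']))
c=cam('top');P=cloud(c);r=rect(c,P,'posts',223,305,204,345,46,60)
for b in cv2.boxPoints(r): print(w2g(b).round(1))"
```

```text
8.12 [424.6 238.8  25.6] [ 3.14  -0.067 -0.004] F [-5.5  0.7  3.8] w 0.4
[-292.87513842  -70.45590751]
posts 244 c [572.6 231.9] gal [-144.7  -72. ] size [138. 280.] ang 88.8 zmed 55
[-283.8 -143. ]
[  -3.5 -138.8]
[-5.6 -1. ]
[-285.8   -5.2]
```

>>> {"api": "servo_tool", "payload": {"steps": [[0.002,0,0,0,0],[0.004,0,0,0,0],[0.006,0,0,0,0],[0.008,0,0,0,0],[0.009,0,0,0,0],[0.009,0,0,0,0]]}}

```text
clock: 8.93
ee_pos: [428.4, 238.6, 25.4]
ee_rot: [3.138, -0.063, -0.014]
contact_force: [-22.6, 1.1, 19.3]
width: 0.5
```

```bash
python3 -c "
from h import *
st();print(w2g(bot.observe()['ee_pos']))
c=cam('top');P=cloud(c);r=rect(c,P,'posts',223,305,204,345,46,60)
for b in cv2.boxPoints(r): print(w2g(b).round(1))"
```

```text
8.93 [428.4 238.6  25.4] [ 3.138 -0.063 -0.014] F [-22.6   1.1  19.3] w 0.5
[-288.98969614  -70.52382969]
posts 231 c [576.3 237.8] gal [-141.2  -66. ] size [146. 277.] ang 87.9 zmed 55
[-279.9 -139. ]
[  -2.7 -139.2]
[-2.6  7.1]
[-279.8    7.3]
```

>>> {"api": "servo_tool", "payload": {"steps": [[-0.03,0,0,0,0],[-0.03,0,-0.05,0,0],[-0.03,0,-0.095,0,0],[0.01,0.05,-0.095,0,0],[0.06,0.09,-0.095,0,0],[0.11,0.12,-0.095,0,0],[0.144,0.12,-0.095,0,0],[0.144,0.12,-0.05,0,0],[0.144,0.12,0,0,0],[0.144,0.12,0,0,0],[0.144,0.1,0,0,0],[0.144,0.09,0,0,0],[0.144,0.084,0,0,0],[0.144,0.08,0,0,0],[0.144,0.076,0,0,0],[0.144,0.073,0,0,0],[0.144,0.073,0,0,0]]}}

```text
clock: 11.1
ee_pos: [576.7, 153.7, 26.2]
ee_rot: [3.134, -0.075, 0.0]
contact_force: [0.0, -12.2, 8.0]
width: 0.3
```

```bash
python3 -c "
from h import *
st();print(w2g(bot.observe()['ee_pos']))"
```

```text
11.1 [576.7 153.7  26.2] [ 3.134 -0.075  0.   ] F [  0.  -12.2   8. ] w 0.3
[-137.76114613 -150.01324443]
```

>>> {"api": "servo_tool", "payload": {"steps": [[0,0.02,0,0,0],[0,0.03,-0.05,0,0],[0,0.03,-0.095,0,30],[0.01,0.08,-0.095,-0.18,65],[0.02,0.13,-0.095,-0.36,65],[0.03,0.18,-0.095,-0.54,65],[0.04,0.23,-0.095,-0.72,65],[0.0465,0.245,-0.095,-0.9,65],[0.0465,0.245,-0.095,-1.08,65],[0.0465,0.245,-0.095,-1.26,65],[0.0465,0.245,-0.095,-1.44,65],[0.0465,0.245,-0.095,-1.524,65],[0.0465,0.245,-0.095,-1.524,65],[0.0465,0.245,-0.095,-1.524,65]]}}

```text
clock: 12.85
ee_pos: [611.2, -88.2, 120.6]
ee_rot: [-2.322, -2.116, 0.0]
contact_force: [1.0, 0.2, 0.8]
width: 57.3
```

```bash
cat >> h.py <<'E'
BOX=dict(a=(370,406,215,275),b=(405,442,205,275),c=(342,378,280,340),card=(374,408,282,325))
def scan(keys='tray a b c card upper'):
    c=cam('top');P=cloud(c)
    if 'tray' in keys:
        r=rect(c,P,'posts',223,305,200,345,46,60);print([w2g(b).round(1).tolist() for b in cv2.boxPoints(r)])
    for k in BOX:
        if k in keys.split(): rect(c,P,k,*BOX[k],*((11,26) if k=='card' else (22,40)))
    if 'upper' in keys: rect(c,P,'upper',455,526,190,335,22,120);rect(c,P,'handle',455,530,195,325,62,120)
    return c
E
python3 -c "
from h import *
st();scan('tray');w=cam('wrist');save('pics/w1.png',w['pixels']);go(613,-89,22,84.6)"
```

```text
12.85 [611.2 -88.2 120.6] [-2.322 -2.116  0.   ] F [1.  0.2 0.8] w 57.3
posts 366 c [579.2 235.4] gal [-138.2  -68.2] size [140. 286.] ang 88.1 zmed 55
[[-280.9, -138.9], [5.0, -138.0], [4.5, 2.5], [-281.3, 1.6]]
now yaw 84.7 q7 1.06 -> shift [-0.0009  0.0017  0.0987] turn 0.002 rows: lin 1.6 rot 0.0
```

View pics/w1.png

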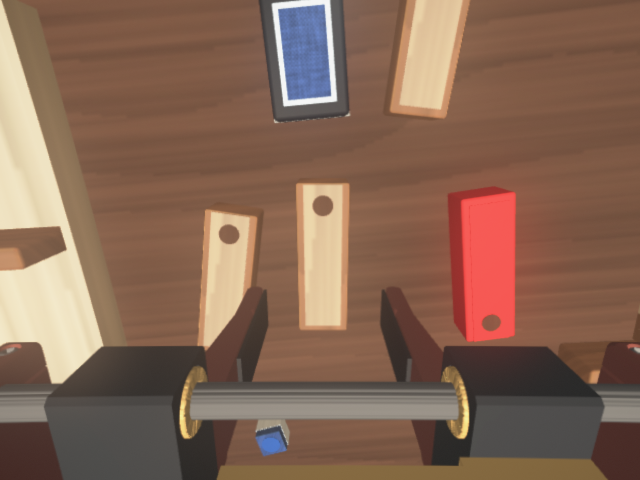

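>>> {"api": "servo_tool", "payload": {"steps": [[-0.001,0.002,0.05,0,65],[-0.001,0.002,0.085,0,65],[-0.001,0.002,0.0985,0,65],[-0.001,0.002,0.0985,0,65],[-0.001,0.002,0.0985,0,20],[-0.001,0.002,0.0985,0,20],[-0.001,0.002,0.0985,0,20],[-0.001,0.002,0.0985,0,20],[-0.001,0.002,0.05,0,20],[-0.001,0.002,0.0,0,20],[-0.001,0.002,-0.01,0,20],[-0.001,0.002,-0.01,0,20]], "squeeze": 25}}

```text
clock: 14.45
ee_pos: [613.3, -89.4, 130.8]
ee_rot: [2.32, 2.117, -0.0]
contact_force: [-0.5, 0.2, -1.0]
width: 36.1
```

```bash
python3 -c "
from h import *
st();go(*g2w(-70,-70),110,-2.1)"
```

```text
14.45 [613.3 -89.4 130.8] [ 2.32   2.117 -0.   ] F [-0.5  0.2 -1. ] w 36.1
now yaw 84.8 q7 1.08 -> shift [0.3224 0.0046 0.0206] turn 1.516 rows: lin 5.2 rot 8.1
```

>>> {"api": "servo_tool", "payload": {"steps": [[0.03,0,0,0.18,20],[0.07,0,0,0.36,20],[0.11,0,0,0.54,20],[0.15,0.002,0,0.72,20],[0.19,0.003,0,0.9,20],[0.23,0.004,0,1.08,20],[0.27,0.0046,0,1.26,20],[0.31,0.0046,0,1.44,20],[0.3224,0.0046,0,1.516,20],[0.3224,0.0046,0.02,1.516,20],[0.3224,0.0046,0.02,1.516,20],[0.3224,0.0046,0.02,1.516,20]]}}

```text
clock: 15.95
ee_pos: [647.1, 229.8, 109.5]
ee_rot: [3.14, -0.058, -0.002]
contact_force: [-0.3, 0.4, -1.0]
width: 35.6
```

```bash
python3 -c "
from h import *
st();go(*g2w(-70,-70),30,-2.1)"
```

```text
15.95 [647.1 229.8 109.5] [ 3.14e+00 -5.80e-02 -2.00e-03] F [-0.3  0.4 -1. ] w 35.6
now yaw -2.1 q7 -0.73 -> shift [ 0.0003 -0.0015  0.0795] turn -0.0 rows: lin 1.3 rot 0.0
```

>>> {"api": "servo_tool", "payload": {"steps": [[0,-0.0015,0.04,0,20],[0,-0.0015,0.07,0,20],[0,-0.0015,0.0795,0,20],[0,-0.0015,0.0795,0,20],[0,-0.0015,0.0805,0,62],[0,-0.0015,0.0805,0,62],[0,-0.0015,0.0805,0,62],[0,-0.0015,0.04,0,62],[0,-0.0015,-0.02,0,62],[0,0.06,-0.02,0,62],[0,0.12,-0.02,0,62],[0,0.18,-0.02,0,62],[0,0.22,-0.02,0,62],[0,0.22,-0.02,0,62]]}}

```text
clock: 17.7
ee_pos: [639.4, 6.5, 130.8]
ee_rot: [3.138, -0.067, 0.0]
contact_force: [0.1, -0.2, -0.2]
width: 54.4
```

```bash
python3 -c "
from h import *
st();c=scan('tray b c card upper');P=cloud(c);rect(c,P,'inA',228,292,205,275,28,42)
go(626,-161,130,76)"
```

```text
17.7 [639.4   6.5 130.8] [ 3.138 -0.067  0.   ] F [ 0.1 -0.2 -0.2] w 54.4
posts 351 c [579.7 216.4] gal [-137.   -87.3] size [192. 287.] ang 89.3 zmed 55
[[-278.2, -186.7], [8.9, -179.7], [4.2, 12.2], [-282.9, 5.2]]
b 64 c [ 661.9 -183.5] gal [ -40.3 -483.9] size [35. 16.] ang 7.1 zmed 30
c 728 c [468.5 -10.3] gal [-239.9 -317.8] size [ 37. 111.] ang 78.5 zmed 30
card 127 c [466.7 -65.3] gal [-239.7 -372.9] size [55. 20.] ang 22.8 zmed 19
upper 1561 c [ 579.  -322.7] gal [-118.1 -626. ] size [143. 282.] ang 88.4 zmed 35
handle 342 c [ 578.  -322.7] gal [-119.1 -626.1] size [128.  14.] ang 88.0 zmed 71
inA 759 c [661.8 233.2] gal [-55.5 -67.4] size [139. 104.] ang 86.4 zmed 36
now yaw -2.3 q7 -0.40 -> shift [-0.0066  0.1712  0.001 ] turn -1.366 rows: lin 2.7 rot 7.3
```

>>> {"api": "servo_tool", "payload": {"steps": [[0,0.04,0,-0.18,65],[0,0.08,0,-0.36,65],[-0.003,0.12,0,-0.54,65],[-0.0066,0.16,0,-0.72,65],[-0.0066,0.1712,0,-0.9,65],[-0.0066,0.1712,0,-1.08,65],[-0.0066,0.1712,0,-1.26,65],[-0.0066,0.1712,0,-1.366,65],[-0.0066,0.1712,0,-1.366,65],[-0.0066,0.1712,0,-1.366,65]]}}

```text
clock: 19.0
ee_pos: [626.8, -157.9, 130.8]
ee_rot: [-2.473, -1.937, -0.001]
contact_force: [0.1, 0.4, 0.4]
width: 56.9
```

```bash
cat >> h.py <<'E'
def wobj(x,y,rad=75,zlo=20,zhi=40,name='obj'):
    "object near x,y seen by wrist cam"
    w=cam('wrist');Q=cloud(w).reshape(-1,3);ok=(w['range_z'].ravel()>0)&(Q[:,2]>zlo)&(Q[:,2]<zhi)&(np.hypot(Q[:,0]-x,Q[:,1]-y)<rad)
    h=np.zeros((480,640),np.uint8);h.ravel()[ok]=255
    n,l,s,ce=cv2.connectedComponentsWithStats(h)
    for i in range(1,n):
        if s[i,4]>1500:
            q=Q[(l.ravel()==i)];r=cv2.minAreaRect(q[:,:2].astype(np.float32));print(name,s[i,4],'px',ce[i].round(),'c',np.round(r[0],1),'size',np.round(r[1]),'ang %.1f'%r[2],'z %.0f'%np.median(q[:,2]),'rgb',w['pixels'].reshape(-1,3)[l.ravel()==i].mean(0).round())
    return w
E
python3 -c "
from h import *
st();wobj(626,-161);go(626,-161,22,76)"
```

```text
19.0 [ 626.8 -157.9  130.8] [-2.473e+00 -1.937e+00 -1.000e-03] F [0.1 0.4 0.4] w 56.9
obj 7042 px [319. 246.] c [ 624.9 -160.3] size [ 36. 109.] ang 76.1 z 31 rgb [209. 173. 135.]
now yaw 76.1 q7 1.07 -> shift [-2.900e-03 -1.000e-04  1.088e-01] turn 0.003 rows: lin 1.7 rot 0.0
```

>>> {"api": "servo_tool", "payload": {"steps": [[-0.002,0.0,0.05,0,65],[-0.002,0.0,0.095,0,65],[-0.002,0.0,0.1085,0,65],[-0.002,0.0,0.1085,0,65],[-0.002,0.0,0.1085,0,20],[-0.002,0.0,0.1085,0,20],[-0.002,0.0,0.1085,0,20],[-0.002,0.0,0.1085,0,20],[-0.002,0.0,0.06,0,20],[-0.002,0.0,0.0,0,20],[-0.002,0.0,0.0,0,20]]}}

```text
clock: 20.42
ee_pos: [628.8, -160.9, 135.9]
ee_rot: [2.467, 1.935, 0.008]
contact_force: [0.0, 0.2, -1.9]
width: 35.9
```

```bash
python3 -c "
from h import *
st();go(*g2w(-140,-70),110,-2.1)"
```

```text
20.43 [ 628.8 -160.9  135.9] [2.467 1.935 0.008] F [ 0.   0.2 -1.9] w 35.9
now yaw 76.2 q7 1.07 -> shift [ 0.371  -0.1443  0.0248] turn 1.367 rows: lin 6.4 rot 7.3
```

>>> {"api": "servo_tool", "payload": {"steps": [[0.05,-0.02,0,0.18,20],[0.1,-0.04,0,0.36,20],[0.15,-0.06,0,0.54,20],[0.2,-0.08,0,0.72,20],[0.25,-0.1,0,0.9,20],[0.3,-0.12,0,1.08,20],[0.34,-0.135,0,1.26,20],[0.371,-0.1443,0,1.367,20],[0.371,-0.1443,0.02,1.367,20],[0.371,-0.1443,0.02,1.367,20],[0.371,-0.1443,0.02,1.367,20]]}}

```text
clock: 21.8
ee_pos: [574.5, 231.8, 110.0]
ee_rot: [3.14, -0.06, -0.002]
contact_force: [0.1, 0.6, -1.8]
width: 35.9
```

```bash
python3 -c "
from h import *
st();go(*g2w(-140,-70),30,-2.1)"
```

```text
21.8 [574.5 231.8 110. ] [ 3.14e+00 -6.00e-02 -2.00e-03] F [ 0.1  0.6 -1.8] w 35.9
now yaw -2.2 q7 -0.80 -> shift [ 0.0029 -0.0021  0.08  ] turn -0.002 rows: lin 1.3 rot 0.0
```

>>> {"api": "servo_tool", "payload": {"steps": [[0.003,-0.002,0.04,0,20],[0.003,-0.002,0.07,0,20],[0.003,-0.002,0.08,0,20],[0.003,-0.002,0.08,0,20],[0.003,-0.002,0.081,0,60],[0.003,-0.002,0.081,0,60],[0.003,-0.002,0.081,0,60],[0.003,-0.002,0.04,0,60],[0.003,-0.002,-0.02,0,60],[0.0,0.06,-0.02,-0.18,65],[-0.02,0.11,-0.02,-0.36,65],[-0.04,0.16,-0.02,-0.54,65],[-0.06,0.21,-0.02,-0.72,65],[-0.08,0.246,-0.02,-0.9,65],[-0.097,0.246,-0.02,-1.08,65],[-0.097,0.246,-0.02,-1.26,65],[-0.097,0.246,-0.02,-1.408,65],[-0.097,0.246,-0.02,-1.408,65],[-0.097,0.246,-0.02,-1.408,65]]}}

```text
clock: 24.18
ee_pos: [468.4, -8.6, 130.8]
ee_rot: [2.435, 1.985, 0.0]
contact_force: [-0.2, 0.4, -0.3]
width: 56.8
```

```bash
python3 -c "
from h import *
st();wobj(468,-10);c=cam('top');save('pics/t3.png',cv2.resize(c['pixels'][185:375,205:530],None,fx=2.4,fy=2.4));go(468.3,-10.2,22,78.5)"
```

```text
24.18 [468.4  -8.6 130.8] [2.435 1.985 0.   ] F [-0.2  0.4 -0.3] w 56.8
obj 7035 px [321. 248.] c [468.3 -10.1] size [ 36. 110.] ang 78.5 z 31 rgb [232. 201. 161.]
now yaw 78.4 q7 0.85 -> shift [-0.0017  0.0003  0.1087] turn -0.001 rows: lin 1.7 rot 0.0
```

View pics/t3.png

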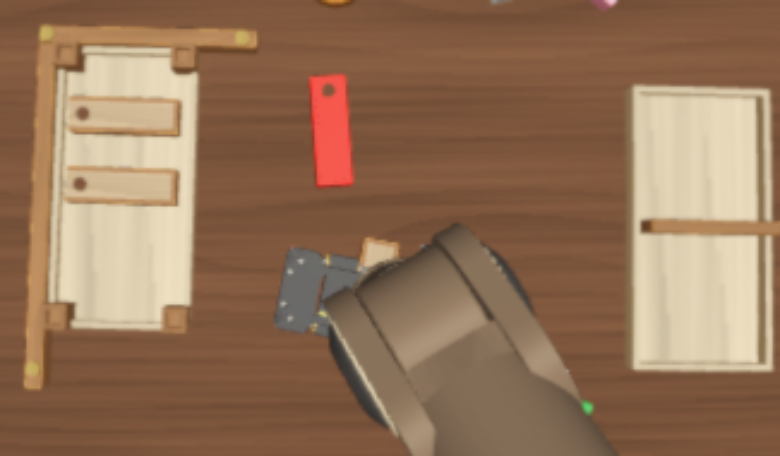

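The two boxes lie flat in the tray. The upper tray has been knocked aside, so I'll re-measure it later. Now the third box.

>>> {"api": "servo_tool", "payload": {"steps": [[-0.0015,0.0,0.05,0,65],[-0.0015,0.0,0.095,0,65],[-0.0015,0.0,0.1085,0,65],[-0.0015,0.0,0.1085,0,65],[-0.0015,0.0,0.1085,0,20],[-0.0015,0.0,0.1085,0,20],[-0.0015,0.0,0.1085,0,20],[-0.0015,0.0,0.1085,0,20],[-0.0015,0.0,0.06,0,20],[-0.0015,0.0,0.0,0,20],[-0.0015,0.0,0.0,0,20]]}}

```text
clock: 25.65
ee_pos: [470.4, -9.9, 134.4]
ee_rot: [2.428, 1.985, 0.007]
contact_force: [0.3, -1.0, -2.8]
width: 35.8
```

```bash
python3 -c "
from h import *
st();go(*g2w(-210,-70),110,-2.1)"
```

```text
25.65 [470.4  -9.9 134.4] [2.428 1.985 0.007] F [ 0.3 -1.  -2.8] w 35.8
now yaw 78.5 q7 0.86 -> shift [ 0.2486 -0.0129  0.0244] turn 1.407 rows: lin 4.0 rot 7.5
```

>>> {"api": "servo_tool", "payload": {"steps": [[0.04,0,0,0.18,20],[0.08,-0.005,0,0.36,20],[0.12,-0.01,0,0.54,20],[0.16,-0.013,0,0.72,20],[0.2,-0.013,0,0.9,20],[0.23,-0.013,0,1.08,20],[0.2486,-0.013,0,1.26,20],[0.2486,-0.013,0,1.407,20],[0.2486,-0.013,0.02,1.407,20],[0.2486,-0.013,0.02,1.407,20],[0.2486,-0.013,0.02,1.407,20]]}}

```text
clock: 27.02
ee_pos: [504.4, 236.0, 110.5]
ee_rot: [3.141, -0.056, -0.001]
contact_force: [-0.2, 0.7, -1.7]
width: 35.7
```

```bash
python3 -c "
from h import *
st();go(*g2w(-210,-70),30,-2.1)"
```

```text
27.02 [504.4 236.  110.5] [ 3.141e+00 -5.600e-02 -1.000e-03] F [-0.2  0.7 -1.7] w 35.7
now yaw -2.1 q7 -0.86 -> shift [ 0.0031 -0.0004  0.0805] turn 0.001 rows: lin 1.3 rot 0.0
```

>>> {"api": "servo_tool", "payload": {"steps": [[0.003,0,0.04,0,20],[0.003,0,0.07,0,20],[0.003,0,0.0805,0,20],[0.003,0,0.0805,0,20],[0.003,0,0.0815,0,60],[0.003,0,0.0815,0,60],[0.003,0,0.0815,0,60],[0.003,0,0.04,0,60],[0.003,0,-0.02,0,60],[0.0,0.06,-0.06,0,60],[0.0,0.12,-0.1,0,60],[0.0,0.18,-0.1,0,60],[0.0,0.24,-0.1,0,50],[0.0,0.24,-0.1,0,50]]}}

```text
clock: 28.78
ee_pos: [495.6, -8.6, 211.0]
ee_rot: [3.139, -0.067, 0.001]
contact_force: [0.1, 0.0, -0.6]
width: 44.5
```

```bash
python3 - <<'E'
from h import *
st();c=cam('top');P=cloud(c)
r=rect(c,P,'posts',223,292,200,335,47,60);print([w2g(b).round(1).tolist() for b in cv2.boxPoints(r)])
u=rect(c,P,'upper',445,540,190,350,22,50);h=rect(c,P,'handle',445,540,190,350,62,90)
save('pics/t4.png',c['pixels'][185:375,205:545].repeat(2,0).repeat(2,1))
if h: go(*h[0],150,-2)
E
```

```text
28.77 [495.6  -8.6 211. ] [ 3.139e+00 -6.700e-02  1.000e-03] F [ 0.1  0.  -0.6] w 44.5
posts 324 c [577.7 233.9] gal [-139.6  -69.8] size [139. 282.] ang 88.5 zmed 55
[[-280.1, -140.7], [2.2, -138.0], [0.8, 1.2], [-281.4, -1.6]]
upper 1337 c [ 531.6 -339.6] gal [-164.9 -644.6] size [143. 283.] ang 88.2 zmed 34
handle 326 c [ 531.8 -338.1] gal [-164.7 -643.1] size [127.  14.] ang 89.2 zmed 71
now yaw -2.4 q7 -0.29 -> shift [0.0497 0.3286 0.0615] turn -0.007 rows: lin 5.4 rot 0.0
```

View pics/t4.png

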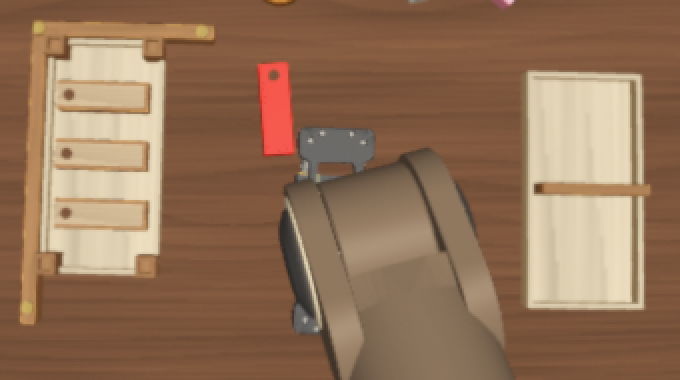

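All three boxes lie in the tray and it is still flush (posts centred at gal (-139.6,-69.8)). Next I look closely at the upper tray.

>>> {"api": "servo_tool", "payload": {"steps": [[0.01,0.06,-0.05,0,50],[0.02,0.12,-0.05,0,50],[0.03,0.18,-0.05,0,50],[0.04,0.24,-0.05,0,50],[0.05,0.3,-0.05,0,50],[0.05,0.331,-0.05,0,50],[0.05,0.331,-0.05,0,50],[0.05,0.331,-0.05,0,50],[0.05,0.331,-0.05,0,50]]}}

```text
clock: 29.95
ee_pos: [535.0, -333.8, 260.9]
ee_rot: [-3.141, 0.051, -0.001]
contact_force: [0.6, 0.9, -0.4]
width: 43.9
```

```bash
python3 - <<'E'
from h import *
st();w=cam('wrist');P=cloud(w);ok=w['range_z']>0
save('pics/w2.png',w['pixels'])
def f(lo,hi,n):
    Q=P[ok];Q=Q[(Q[:,2]>lo)&(Q[:,2]<hi)&(np.abs(Q[:,0]-532)<190)&(np.abs(Q[:,1]+339)<110)][:,:2].astype(np.float32)
    r=cv2.minAreaRect(Q);print(n,len(Q),np.round(r[0],1),np.round(r[1],1),round(r[2],2))
f(66,78,'handle');f(24,45,'walls');f(20,45,'w20')
c=cam('top');P=cloud(c);rect(c,P,'card',374,408,282,325,11,26)
go(532,-338,58)
E
```

```text
29.95 [ 535.  -333.8  260.9] [-3.141e+00  5.100e-02 -1.000e-03] F [ 0.6  0.9 -0.4] w 43.9
handle 1799 [ 530.9 -339. ] [126.6  13.4] 88.28
walls 6283 [ 531.6 -339.7] [140.4 281.3] 88.23
w20 6891 [ 531.6 -339.7] [140.5 281.3] 88.23
card 650 c [480.6 -87.5] gal [-225.  -394.5] size [51. 71.] ang 89.5 zmed 20
now yaw -1.9 q7 0.30 -> shift [-0.0026  0.0034  0.2031] turn 0 rows: lin 3.2 rot 0.0
```

View pics/w2.png

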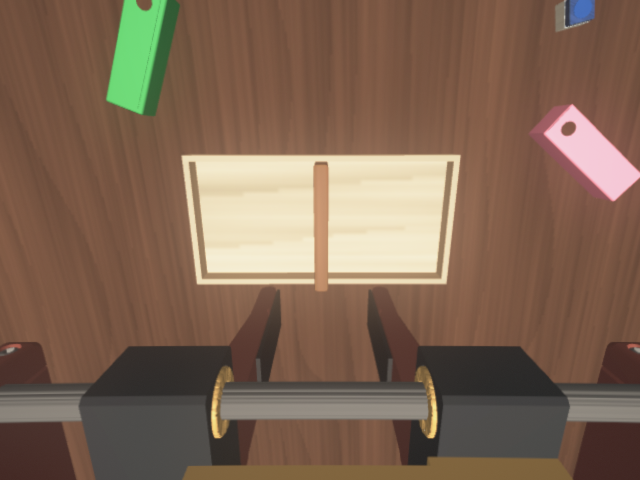

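>>> {"api": "servo_tool", "payload": {"steps": [[-0.0035,0.0058,0.06,0,50],[-0.0035,0.0058,0.12,0,50],[-0.0035,0.0058,0.17,0,50],[-0.0035,0.0058,0.203,0,50],[-0.0035,0.0058,0.203,0,50],[-0.0035,0.0058,0.203,0,50],[-0.0035,0.0058,0.203,0,50]], "squeeze": 50}}

```text
clock: 30.92
ee_pos: [531.5, -342.4, 59.8]
ee_rot: [3.139, -0.056, 0.004]
contact_force: [0.4, -0.3, 1.2]
width: 43.9
```

```bash
python3 -c "
from h import *
st();go(531.3,-339.5,58,-1.77)"
```

```text
30.93 [ 531.5 -342.4   59.8] [ 3.139 -0.056  0.004] F [ 0.4 -0.3  1.2] w 43.9
now yaw -2.1 q7 0.23 -> shift [-0.0003 -0.0029  0.0018] turn -0.005 rows: lin 0.1 rot 0.0
```

Grip and lift.

>>> {"api": "servo_tool", "payload": {"steps": [[0,-0.003,0.001,-0.005,50],[0,-0.003,0.001,-0.005,50],[0,-0.003,0.001,-0.005,5],[0,-0.003,0.001,-0.005,5],[0,-0.003,0.001,-0.005,5],[0,-0.003,0.001,-0.005,5],[0,-0.003,0.001,-0.005,5],[0,-0.003,-0.01,-0.005,5],[0,-0.003,-0.03,-0.005,5],[0,-0.003,-0.06,-0.005,5],[0,-0.003,-0.1,-0.005,5],[0,-0.003,-0.13,-0.005,5],[0,-0.003,-0.13,-0.005,5],[0,-0.003,-0.13,-0.005,5]]}}

```text
clock: 32.67
ee_pos: [529.6, -338.7, 186.8]
ee_rot: [-3.141, 0.049, 0.002]
contact_force: [-0.2, -0.2, -7.1]
width: 13.9
```

```bash
python3 - <<'E'
from h import *
st();p=g2w(-140,-70);print(p);go(*p,189,-2.09)
w=cam('wrist');P=cloud(w);o=w['o'];z=o['ee_pos'][2];Q=P[w['range_z']>0]
Q=Q[(np.abs(Q[:,0]-o['ee_pos'][0])<170)&(np.abs(Q[:,1]-o['ee_pos'][1])<120)&(Q[:,2]>z-90)&(Q[:,2]<z-15)]
print(np.percentile(Q[:,2]-z,[1,25,50,75,99]).round(1))
q=Q[Q[:,2]-z<-20][:,:2].astype(np.float32);r=cv2.minAreaRect(q);print(r)
F=Q[(Q[:,2]-z<-30)];A=np.c_[F[:,:2]-o['ee_pos'][:2],np.ones(len(F))];
for _ in range(4):
    s=np.linalg.lstsq(A,F[:,2]-z,rcond=None)[0];e=F[:,2]-z-A@s;k=np.abs(e)<2.5;A,F=A[k],F[k]
print('floor plane',s.round(4),len(F))
E
```

```text
32.67 [ 529.6 -338.7  186.8] [-3.141e+00  4.900e-02  2.000e-03] F [-0.2 -0.2 -7.1] w 13.9
[577.34594073 233.73983505]
now yaw -1.8 q7 0.29 -> shift [ 0.03   -0.5736 -0.002 ] turn 0.005 rows: lin 9.2 rot 0.0
[-41.3 -40.  -39.4 -37.9 -18.7]
((528.85595703125, -335.48016357421875), (132.69422912597656, 282.4720153808594), 88.22820281982422)
floor plane [-2.30000e-03  1.00000e-03 -3.96953e+01] 79200
```

>>> {"api": "servo_tool", "payload": {"steps": [[0,-0.03,-0.002,0,5],[0,-0.065,-0.002,0,5],[0.005,-0.105,-0.002,0,5],[0.005,-0.145,-0.002,0,5],[0.01,-0.185,-0.002,0,5],[0.01,-0.225,-0.002,0,5],[0.015,-0.265,-0.002,0,5],[0.015,-0.305,-0.002,0,5],[0.02,-0.345,-0.002,0,5],[0.02,-0.385,-0.002,0,5],[0.025,-0.425,-0.002,0,5],[0.03,-0.465,-0.002,0.005,5],[0.03,-0.505,-0.002,0.005,5],[0.03,-0.54,-0.002,0.005,5],[0.03,-0.565,-0.002,0.005,5],[0.03,-0.5736,-0.002,0.005,5],[0.03,-0.5736,-0.002,0.005,5],[0.03,-0.5736,-0.002,0.005,5],[0.03,-0.5736,-0.002,0.005,5]]}}

```text
clock: 35.1
ee_pos: [578.5, 232.0, 189.6]
ee_rot: [3.14, -0.059, 0.0]
contact_force: [-0.2, -0.4, -5.1]
width: 14.1
```

```bash
python3 - <<'E'
from h import *
st();o=bot.observe()
c=cam('top');save('pics/t5.png',cv2.resize(c['pixels'][175:365,195:355],None,fx=3,fy=3))
s=cam('scene');save('pics/s5.png',cv2.resize(s['pixels'][130:310,280:440],None,fx=3,fy=3))
w=cam('wrist');save('pics/w5.png',w['pixels'])
P=cloud(w);z=o['ee_pos'][2];Q=P[w['range_z']>0]
rel=Q-np.array(o['ee_pos']);m=R.from_rotvec(o['ee_rot']).as_matrix();T=rel@m
for lo,hi in((15,36),(36,44)):
    k=(T[:,2]>lo)&(T[:,2]<hi)&(np.abs(T[:,0])<160)&(np.abs(T[:,1])<100);print(lo,hi,k.sum(),np.percentile(T[k][:,0],[.2,99.8]).round(1),np.percentile(T[k][:,1],[.2,99.8]).round(1))
go(*g2w(-140,-70),189,-2.09)
E
```

```text
35.1 [578.5 232.  189.6] [ 3.14  -0.059  0.   ] F [-0.2 -0.4 -5.1] w 14.1
15 36 25146 [-140.9  139.6] [-69.9  54.1]
36 44 79818 [-135.1  134. ] [-69.7  60.9]
now yaw -2.1 q7 -0.73 -> shift [-0.0011 -0.0009  0.0008] turn -0.001 rows: lin 0.0 rot 0.0
```

View pics/w5.png

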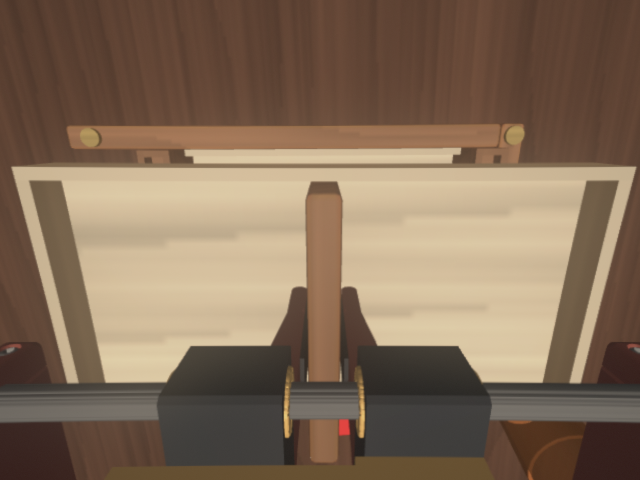

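```bash
python3 - <<'E'
from h import *
w=cam('wrist');P=cloud(w);ok=(w['range_z']>0)
crop=lambda u0,u1,v0,v1:cv2.resize(w['pixels'][v0:v1,u0:u1],None,fx=7,fy=7,interpolation=cv2.INTER_CUBIC)
im=np.hstack([crop(130,185,120,170),crop(470,525,120,170)]);save('pics/sock.png',im)
sub=np.zeros_like(ok);sub[120:168]=True
Q=P[ok&sub&(P[...,2]>50)&(P[...,2]<62)]
g=np.array([w2g(q) for q in Q])
print(len(g),'z',np.median(Q[:,2]))
for n,k in(('near',g[:,0]<-200),('far',g[:,0]>-80)):
    print(n,k.sum(),np.percentile(g[k],[1,5,95,99],axis=0).round(1).tolist())
# rail top
Q=P[ok&sub&(P[...,2]>34)&(P[...,2]<45)];g=np.array([w2g(q) for q in Q]);k=(g[:,1]>-6)&(g[:,0]<-30)
print('rail',k.sum(),np.percentile(g[k],[1,50,99],axis=0).round(1).tolist(),np.median(Q[k][:,2]))
E
```

```text
798 z 56.84161400675143
near 374 [[-280.1, -8.7], [-279.2, -8.3], [-256.6, 0.4], [-256.2, 0.4]]
far 424 [[-25.0, -8.8], [-24.7, -8.4], [-1.5, 1.7], [-0.4, 1.8]]
rail 9163 [[-335.8, 1.2], [-184.2, 10.5], [-33.2, 19.4]] 40.86993489879268
```

View pics/sock.png

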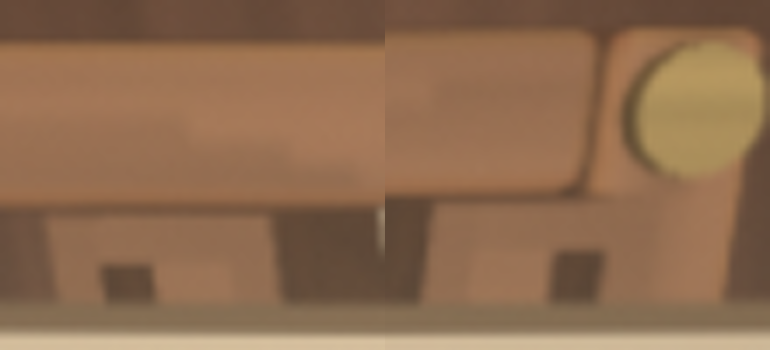

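```bash
python3 -c "
from h import *
st();go(*g2w(-139.8,-69.1),120,-1.95)"
```

```text
35.3 [578.3 233.  189.8] [ 3.141 -0.057  0.   ] F [-0.4  0.2 -5.7] w 13.3
now yaw -2.1 q7 -0.73 -> shift [-0.0008 -0.0016  0.0698] turn -0.003 rows: lin 1.1 rot 0.0
```

>>> {"api": "servo_tool", "payload": {"steps": [[-0.0008,-0.0016,0.02,-0.003,5],[-0.0008,-0.0016,0.04,-0.003,5],[-0.0008,-0.0016,0.06,-0.003,5],[-0.0008,-0.0016,0.07,-0.003,5],[-0.0008,-0.0016,0.07,-0.003,5],[-0.0008,-0.0016,0.07,-0.003,5],[-0.0008,-0.0016,0.07,-0.003,5]]}}

```text
clock: 36.17
ee_pos: [577.9, 235.4, 120.5]
ee_rot: [-3.141, 0.052, -0.002]
contact_force: [-0.6, 1.4, -5.7]
width: 14.0
```

```bash
python3 -c "
from h import *
st();go(*g2w(-139.8,-69.1),107,-1.95)
w=cam('wrist');P=cloud(w);o=w['o'];Q=(P[w['range_z']>0]-o['ee_pos'])@R.from_rotvec(o['ee_rot']).as_matrix()
k=(Q[:,2]>15)&(Q[:,2]<36)&(abs(Q[:,0])<160)&(abs(Q[:,1])<75)&(Q[:,1]<-20);print(np.percentile(Q[k],[.2,99.8],axis=0))
save('pics/w6.png',w['pixels'][60:300])"
```

```text
36.17 [577.9 235.4 120.5] [-3.141e+00  5.200e-02 -2.000e-03] F [-0.6  1.4 -5.7] w 14.0
now yaw -1.9 q7 -0.77 -> shift [-0.0003  0.0008  0.0135] turn 0.001 rows: lin 0.2 rot 0.0
[[-140.77450673  -69.29308639   17.8762903 ]
 [ 139.7469347   -20.28835613   35.8124976 ]]
```

View pics/w6.png

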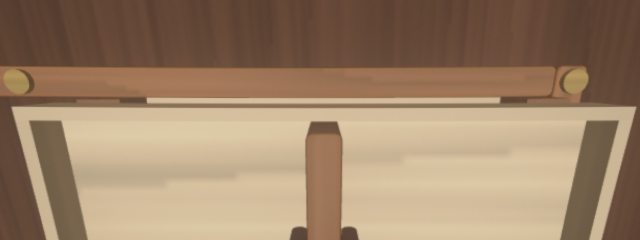

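Aligned to about 1 mm. I'm lowering slowly.

>>> {"api": "servo_tool", "payload": {"steps": [[0,0.0008,0.003,0,5],[0,0.0008,0.005,0,5],[0,0.0008,0.007,0,5],[0,0.0008,0.009,0,5],[0,0.0008,0.011,0,5],[0,0.0008,0.011,0,5]]}}

```text
clock: 36.98
ee_pos: [577.3, 234.4, 108.4]
ee_rot: [3.141, -0.052, -0.0]
contact_force: [-0.5, -0.5, -5.1]
width: 13.8
```

```bash
python3 -c "
from h import *
st();print(w2g(bot.observe()['ee_pos']))"
```

```text
36.98 [577.3 234.4 108.4] [ 3.141 -0.052 -0.   ] F [-0.5 -0.5 -5.1] w 13.8
[-140.05827798  -69.38778573]
```

>>> {"api": "servo_tool", "payload": {"steps": [[0,0,0.001,0,5],[0,0,0.002,0,5],[0,0,0.003,0,5],[0,0,0.004,0,5],[0,0,0.004,0,5]]}}

```text
clock: 37.6
ee_pos: [577.4, 234.4, 104.5]
ee_rot: [-3.141, 0.052, 0.0]
contact_force: [-0.0, 1.1, -5.9]
width: 14.4
```

```bash
python3 -c "
from h import *
st();print(w2g(bot.observe()['ee_pos']))"
```

```text
37.6 [577.4 234.4 104.5] [-3.141  0.052  0.   ] F [-0.   1.1 -5.9] w 14.4
[-139.99158619  -69.3594545 ]
```

>>> {"api": "servo_tool", "payload": {"steps": [[0,0,0.0005,0,5],[0,0,0.001,0,5],[0,0,0.0015,0,5],[0,0,0.0015,0,5],[0,0,0.0015,0,5]]}}

```text
clock: 38.22
ee_pos: [577.4, 234.3, 103.1]
ee_rot: [3.141, -0.052, -0.0]
contact_force: [0.3, 0.1, -5.4]
width: 13.6
```

>>> {"api": "servo_tool", "payload": {"steps": [[0,0,0.0005,0,5],[0,0,0.001,0,5],[0,0,0.0015,0,5],[0,0,0.0015,0,5],[0,0,0.0015,0,5]]}}

```text
clock: 38.85
ee_pos: [577.5, 234.3, 102.6]
ee_rot: [3.141, -0.052, 0.001]
contact_force: [-3.3, -1.9, 4.8]
width: 13.8
```

```bash
python3 - <<'E'
from h import *
st();c=cam('top');P=cloud(c);Q=P[195:345,215:300].reshape(-1,3)
for s in(.5,): 
    k=(Q[:,2]>70)&(Q[:,2]<95);r=cv2.minAreaRect(Q[k][:,:2].astype(np.float32));print(r,np.median(Q[k][:,2]))
    g=Q[(Q[:,2]>55)&(Q[:,2]<72)];print('floor/mid z',len(g),np.median(g[:,2]))
s=cam('scene');save('pics/s7.png',cv2.resize(s['pixels'][150:300,290:440],None,fx=4,fy=4,interpolation=cv2.INTER_CUBIC))
E
```

```text
38.85 [577.5 234.3 102.6] [ 3.141e+00 -5.200e-02  1.000e-03] F [-3.3 -1.9  4.8] w 13.8
((576.791015625, 232.8021240234375), (139.18597412109375, 281.9017028808594), 88.0213851928711) 81.38224986311883
floor/mid z 1597 61.89283786495707
```

View pics/s7.png

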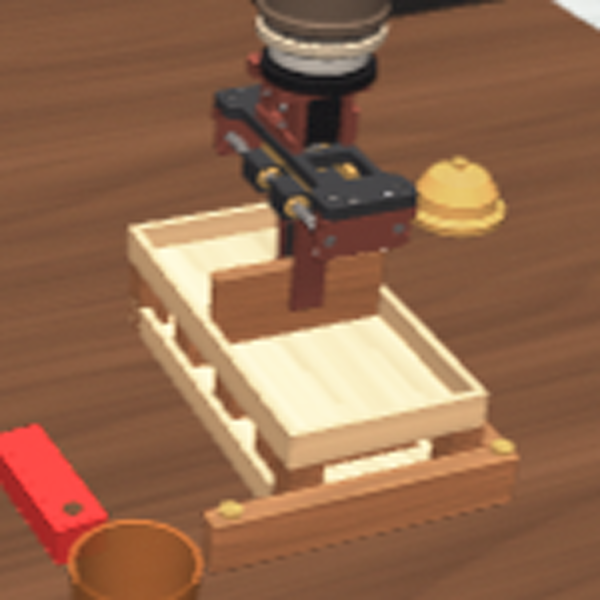

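Contact is felt at z = 102.6, and the floor measures 61.9 against 62 expected, so it is seated. I release and go to the card case.

>>> {"api": "servo_tool", "payload": {"steps": [[0,0,0,0,40],[0,0,0,0,40],[0,0,0,0,40],[0,0,0,0,40],[0,0,-0.03,0,40],[0,0,-0.08,0,40],[0,0,-0.1,0,40],[-0.01,0.06,-0.1,-0.18,50],[-0.03,0.11,-0.1,-0.36,60],[-0.04,0.16,-0.1,-0.54,75],[-0.055,0.21,-0.1,-0.72,75],[-0.07,0.26,-0.1,-0.9,75],[-0.08,0.31,-0.1,-1.08,75],[-0.086,0.325,-0.08,-1.26,75],[-0.086,0.325,-0.06,-1.44,75],[-0.086,0.325,-0.04,-1.595,75],[-0.086,0.325,-0.03,-1.595,75],[-0.086,0.325,-0.03,-1.595,75]]}}

```text
clock: 41.2
ee_pos: [480.3, -87.5, 131.1]
ee_rot: [-2.234, -2.207, 0.001]
contact_force: [-0.5, 0.4, -0.6]
width: 66.1
```

```bash
python3 - <<'E'
from h import *
st();wobj(481,-88,70,11,30,'card');go(481,-88,21,89.5)
c=cam('top');P=cloud(c);Q=P[190:345,212:303].reshape(-1,3)
k=(Q[:,2]>76)&(Q[:,2]<90);r=cv2.minAreaRect(Q[k][:,:2].astype(np.float32));print('upper walls gal',w2g(r[0]),r[1:],np.median(Q[k][:,2]))
F=Q[(Q[:,2]>56)&(Q[:,2]<68)];A=np.c_[F[:,:2]-[577,234],np.ones(len(F))];print('floor',np.linalg.lstsq(A,F[:,2],rcond=None)[0].round(4))
k=(Q[:,2]>108);r=cv2.minAreaRect(Q[k][:,:2].astype(np.float32));print('handle gal',w2g(r[0]),r[1:],np.median(Q[k][:,2]))
E
```

```text
41.2 [480.3 -87.5 131.1] [-2.234e+00 -2.207e+00  1.000e-03] F [-0.5  0.4 -0.6] w 66.1
card 6103 px [323. 246.] c [479.7 -87.1] size [50. 74.] ang 89.6 z 21 rgb [159. 165. 184.]
now yaw 89.4 q7 1.27 -> shift [-0.0006  0.0002  0.1107] turn -0.002 rows: lin 1.8 rot 0.0
upper walls gal [-140.37740593  -70.80620837] ((139.64523315429688, 282.4052429199219), 88.05445098876953) 81.702024380262
floor [-5.0000e-04  1.0000e-03  6.1898e+01]
handle gal [-150.25610441 -122.1438636 ] ((228.3688201904297, 36.76958084106445), 76.31022644042969) 117.76647138696785
```

>>> {"api": "servo_tool", "payload": {"steps": [[0,0,0.05,0,75],[0,0,0.095,0,75],[0,0,0.11,0,75],[0,0,0.11,0,75],[0,0,0.11,0,75],[0,0,0.11,0,40],[0,0,0.11,0,40],[0,0,0.11,0,40],[0,0,0.11,0,40],[0,0,0.06,0,40],[0,0,0.0,0,40],[0,0,-0.05,0,40],[0,0,-0.05,0,40]], "squeeze": 20}}

```text
clock: 42.92
ee_pos: [482.8, -87.9, 185.2]
ee_rot: [2.228, 2.207, 0.005]
contact_force: [-1.0, -0.1, -1.9]
width: 49.5
```

```bash
python3 -c "
from h import *
st();go(*g2w(-211,-70),180,87.9)"
```

```text
42.92 [482.8 -87.9 185.2] [2.228 2.207 0.005] F [-1.  -0.1 -1.9] w 49.5
now yaw 89.5 q7 1.33 -> shift [0.3244 0.0205 0.0046] turn 0.027 rows: lin 5.2 rot 0.1
```

>>> {"api": "servo_tool", "payload": {"steps": [[0.05,0.005,0,0,40],[0.1,0.01,0,0,40],[0.15,0.015,0,0.01,40],[0.2,0.02,0,0.02,40],[0.25,0.0205,0,0.027,40],[0.3,0.0205,0,0.027,40],[0.3244,0.0205,0.02,0.027,40],[0.3244,0.0205,0.04,0.027,40],[0.3244,0.0205,0.04,0.027,40],[0.3244,0.0205,0.04,0.027,40]]}}

```text
clock: 44.18
ee_pos: [504.4, 235.1, 141.5]
ee_rot: [2.263, 2.179, -0.001]
contact_force: [-0.2, -1.0, -1.0]
width: 49.9
```

```bash
python3 -c "
from h import *
st();go(*g2w(-211,-70),85,87.9)"
```

```text
44.17 [504.4 235.1 141.5] [ 2.263e+00  2.179e+00 -1.000e-03] F [-0.2 -1.  -1. ] w 49.9
now yaw 87.8 q7 0.60 -> shift [0.0013 0.002  0.0565] turn -0.001 rows: lin 0.9 rot 0.0
```

>>> {"api": "servo_tool", "payload": {"steps": [[0.001,0.002,0.03,0,40],[0.001,0.002,0.048,0,40],[0.001,0.002,0.055,0,40],[0.001,0.002,0.0575,0,40],[0.001,0.002,0.0575,0,40],[0.001,0.002,0.0575,0,72],[0.001,0.002,0.0575,0,72],[0.001,0.002,0.0575,0,72],[0.001,0.002,0.0575,0,72],[0.001,0.002,0.03,0,72],[0.001,0.002,-0.03,0,72],[-0.06,0.002,-0.08,0,72],[-0.12,0.002,-0.08,0,72],[-0.18,0.002,-0.08,0,72],[-0.24,0.002,-0.08,0,72],[-0.26,0.002,-0.08,0,72],[-0.26,0.002,-0.08,0,72]]}}

```text
clock: 46.3
ee_pos: [496.6, -25.8, 221.5]
ee_rot: [2.266, 2.176, -0.001]
contact_force: [0.1, -0.1, -0.5]
width: 63.1
```

```bash
python3 - <<'E'
from h import *
st()
c=cam('top');P=cloud(c);Q=P[190:345,212:303].reshape(-1,3)
g=(Q[:,:2]-C)@np.c_[ex,ey]
F=Q[(Q[:,2]>56)&(Q[:,2]<66)&(g[:,0]>-125)];A=np.c_[F[:,:2]-[577,234],np.ones(len(F))];print('floor far cell',np.linalg.lstsq(A,F[:,2],rcond=None)[0].round(4))
k=(Q[:,2]>73)&(g[:,0]>-265)&(g[:,0]<-155)&(g[:,1]>-128)&(g[:,1]<-12);q=Q[k];r=cv2.minAreaRect(q[:,:2].astype(np.float32));print('card gal',w2g(r[0]),r[1:],np.percentile(q[:,2],[5,50,95]))
k=(Q[:,2]>76)&(Q[:,2]<90);r=cv2.minAreaRect(Q[k][:,:2].astype(np.float32));print('upper gal',w2g(r[0]),r[1:])
s=cam('scene');a=cv2.resize(s['pixels'][150:300,290:440],(500,500),interpolation=cv2.INTER_CUBIC);b=cv2.resize(c['pixels'][180:360,200:290],(250,500),interpolation=cv2.INTER_CUBIC);save('pics/fin.png',np.hstack([a,b]))
S=cloud(s)
o=s['range_z']>0
for n,z0,z1 in(('uppertop',78,95),):
    q=S[o&(S[...,2]>z0)&(S[...,2]<z1)];gg=(q[:,:2]-C)@np.c_[ex,ey];k=(gg[:,0]>-300)&(gg[:,0]<20)&(gg[:,1]>-160)&(gg[:,1]<20);print(n,np.percentile(gg[k],[.5,99.5],axis=0))
q=S[o&(S[...,2]>2)&(S[...,2]<23)];gg=(q[:,:2]-C)@np.c_[ex,ey];k=(gg[:,0]>-290)&(gg[:,0]<10)&(gg[:,1]>-150)&(gg[:,1]<-125);print('lower right wall y min by x',[(a,gg[k&(abs(gg[:,0]-a)<20)][:,1].min().round(1)) for a in(-240,-200,-140,-80,-40) if (k&(abs(gg[:,0]-a)<20)).any()])
E
```

```text
46.3 [496.6 -25.8 221.5] [ 2.266e+00  2.176e+00 -1.000e-03] F [ 0.1 -0.1 -0.5] w 63.1
floor far cell [-1.30000e-03  2.00000e-03  6.18013e+01]
card gal [-211.82100722  -67.78731166] ((50.8173942565918, 74.31497955322266), 87.55146026611328) [78.69797967 81.93157319 84.91103306]
upper gal [-140.21987503  -70.79493066] ((139.65565490722656, 282.12786865234375), 88.08341979980469)
uppertop [[-282.17332648 -143.39890356]
 [   1.0857576    -1.41983419]]
lower right wall y min by x [(-240, np.float64(-149.1)), (-200, np.float64(-147.8)), (-140, np.float64(-147.5)), (-80, np.float64(-143.6)), (-40, np.float64(-141.5))]
```

View pics/fin.png

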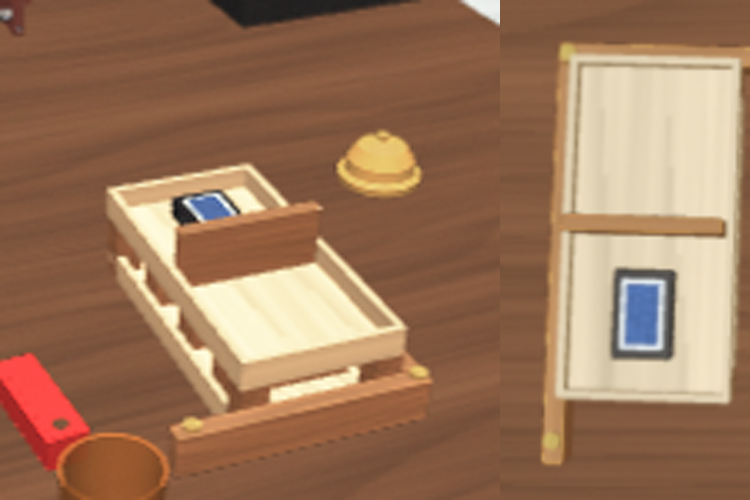

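The final views show everything in place: the case lies flat in the near cell (top at 82 mm), the upper tray is level, and the lower tray is still in the corner.

```bash
python3 -c "
from bench import bot
print(bot.close_job())"
```

```text
the job is handed in; nothing more can be done
None
```

The job is done and handed in at about 46 s on the robot clock; it gave no verdict.

I pushed the lower tray into the gallery corner and laid the three plain wooden domino boxes flat in it. I then seated the upper tray and laid the card case in the upper tray's near half. The upper tray was knocked aside partway through, so I measured it again before gripping it.

**Last checks:**
- **Lower tray:** its posts centred at (-139.6, -69.8) mm in the gallery frame, against a goal of (-140, -70). I took this before fitting the upper tray; afterwards I could only judge it from the final picture and the upper tray above it.
- **Upper tray:** centred at (-140.2, -70.8) mm, square to the rails and level, with its floor at 61.8 mm against 62 expected. That puts all the lugs home.
- **Card case:** lying flat at (-212, -68) mm with its top at 82 mm, as expected.
- **Domino boxes:** all three lay flat in the tray in the last picture before the upper tray covered them.
- **Bystanders:** I went nowhere near the tumbler, chalk or bell. I did not measure them again, but the tumbler and bell look unmoved in the final picture, which does not show the chalk.

**One reading disagreed:** the scene camera put the lower tray's right wall at -141 to -149 mm along its length. I took this as edge noise at that shallow angle, because the upper tray on top measured square and centred.

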